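# Return the machined parts to their nests

## Task

Put each of the four machined metal parts into the wooden nest whose pocket has its shape and size: the square block, the long bar, the large flanged bush and the small flanged bush, in any order. Each must end flat on the floor of its pocket, upright as it stands now (bushes flange down); lower the parts into place rather than dropping them, and do not knock over or push aside the oil bottle standing among them.

Things in the scene. Friction and masses are not known exactly. Their poses are not given: they have to be found in the camera images.
- block_mid (a point): The point is its centre, half-way up; z is up, x and y across the side faces. Loose aluminium block, 50 x 50 mm square and 45 mm high, with a 23 mm hole straight down through its middle. About 0.26 kg. Stands on the bench.
- bar_mid (a point): The point is its centre, half-way up; z is up, x along its length. Loose aluminium guide bar, 96 mm long (x), 30 mm wide (y) and 40 mm high, with two 12 mm holes from above. About 0.28 kg. Stands on the bench.
- bush_l_mid (a point): The point is its centre, half-way up; z is up, which is the axis of the bore. Loose large steel flanged bush, 46 mm high, standing flange down: flange 60 mm across and 10 mm thick, above it a round neck 36 mm across to grip, with a bore 22 mm across. About 0.36 kg.
- bush_s_mid (a point): The point is its centre, half-way up; z is up, which is the axis of the bore. Loose small steel flanged bush, 40 mm high, standing flange down: flange 40 mm across and 8 mm thick, above it a round neck 24 mm across to grip, with a bore 14 mm across. About 0.12 kg.
- pocket_block (a point): Fixed wooden nest, the same light wood as the other nests: a slab 14 mm high with one pocket 10 mm deep, its floor 4 mm above the bench. The point is the centre of the pocket's floor, z up. Square pocket 66 x 66 mm, sides along x and y, in a slab 78 x 78 mm: for the square block.
- pocket_bar (a point): Fixed wooden nest, the same light wood as the other nests: a slab 14 mm high with one pocket 10 mm deep, its floor 4 mm above the bench. The point is the centre of the pocket's floor, z up. Long pocket 112 mm (x) by 46 mm (y) in a slab 124 x 58 mm: for the bar.
- pocket_bush_l (a point): Fixed wooden nest, the same light wood as the other nests: a slab 14 mm high with one pocket 10 mm deep, its floor 4 mm above the bench. The point is the centre of the pocket's floor, z up. Large round pocket 76 mm across in a slab 88 x 88 mm: for the large bush.
- pocket_bush_s (a point): Fixed wooden nest, the same light wood as the other nests: a slab 14 mm high with one pocket 10 mm deep, its floor 4 mm above the bench. The point is the centre of the pocket's floor, z up. Small round pocket 56 mm across in a slab 68 x 68 mm: for the small bush.
- oiler_mid (a point): Loose white oil bottle with a pointed black nozzle, 42 mm across and 105 mm high, standing upright among the parts; the point is on its axis, half-way up, z up. Not to be knocked over. A short cap screw (24 mm across, 46 mm high) and a low stack of washers (30 mm across, 9 mm high) stand likewise in the gaps between the parts and nests; neither matters.
There are look-alikes about, which are no part of the job. Leave any purple look-alike of the part that bears pocket_block alone. What is shaped like the part that bears pocket_bar but red is not meant.

How it is judged (in metres and radians):
At the end, for the whole second after the job is handed in: Each part stands upright (within 0.1 rad) on the floor of its own nest's pocket (height within 3 mm, centre within 12 mm of the pocket's centre), released and at rest; the oil bottle is upright (horizontal distance between block_mid and pocket_block below 0.012 m and z of block_mid in the frame of pocket_block between 0.0195 and 0.0255 m and angle between each of block_mid, bar_mid, bush_l_mid, bush_s_mid's own z axis and vertical below 0.1 rad and linear speed of each of block, bar, bush_l, bush_s below 0.02 m/s and horizontal distance between bar_mid and pocket_bar below 0.012 m and z of bar_mid in the frame of pocket_bar between 0.017 and 0.023 m and horizontal distance between bush_l_mid and pocket_bush_l below 0.012 m and z of bush_l_mid in the frame of pocket_bush_l between 0.02 and 0.026 m and horizontal distance between bush_s_mid and pocket_bush_s below 0.012 m and z of bush_s_mid in the frame of pocket_bush_s between 0.017 and 0.023 m and angle between oiler_mid's own z axis and vertical below 0.2 rad); the robot touches nothing.
It fails at once if a part is let fall, in free air, with its underside more than 40 mm above the bench (height (world z) of block_mid above 0.0625 m and contact force between block and anything else below 0.02 N and distance of block_mid from where it was at the start of the episode above 0.02 m).
It fails at once if a part is let fall, in free air, with its underside more than 40 mm above the bench (height (world z) of bar_mid above 0.06 m and contact force between bar and anything else below 0.02 N and distance of bar_mid from where it was at the start of the episode above 0.02 m).
It fails at once if a part is let fall, in free air, with its underside more than 40 mm above the bench (height (world z) of bush_l_mid above 0.063 m and contact force between bush_l and anything else below 0.02 N and distance of bush_l_mid from where it was at the start of the episode above 0.02 m).
It fails at once if a part is let fall, in free air, with its underside more than 40 mm above the bench (height (world z) of bush_s_mid above 0.06 m and contact force between bush_s and anything else below 0.02 N and distance of bush_s_mid from where it was at the start of the episode above 0.02 m).
It fails at once if the oil bottle is knocked over or pushed more than 40 mm (angle between oiler_mid's own z axis and vertical above 0.6 rad or distance of oiler_mid from where it was at the start of the episode above 0.04 m).
It also fails if it takes over 120 s, if anything falls off the work surface, if the arm or the gripper's body presses on something with over 40 N, if the wrist force passes 120 N, or if a joint passes its speed limit or range.

## Robot

A 6-joint arm with a two-finger parallel gripper is mounted at the origin on the work surface. World frame = base frame: x ahead of the robot, y to its left, z up, the work surface at z = 0. Lengths are in m, angles in degrees, forces in N, time in s.
With the tool pointing down it reaches from about 0.375 to 0.9 m from the base axis. Payload 3.1 kg.
Tool frame: the origin (TCP) lies on the centre line of the jaws, within the pads' length; the fingertips stand 25 mm ahead of it and the grasp point (between the pads) lies 6 mm ahead of it; y points along the fingers, x is the direction in which the jaws open and shut, and the axes are right-handed (so a half turn about y gives the same grasp; the last joint's range is limited). The gripper opens to 87 mm and grips with 3 to 60 N. Pads are 19 mm wide; open, the fingers measure 117 mm over their backs; the gripper's body (75 mm by 190 mm) begins 51 mm behind the grasp point.
Start: joints at [66.033, 30.224, 82.088, -0, 67.689, -10.227], TCP at [0.148, 0.607, 0.248] pointing down, gripper open.
Joint ranges: [-176.69, 176.69], [-43.24, 126.21], [12.49, 139.97], [-82, 262], [0, 151.66], [-163.58, 163.58]. Speed limits (degrees/s): [159.86, 159.86, 180, 180, 180, 180].

## Interface

Orientations are given as a 3x3 rotation matrix whose columns are the frame's x, y, z axes.
In Python, from rig import * gives the robot as it stands.
- The arm moves only by the tool play_rows, never from a script. Its argument "commands" is a list of rows, each a list of 2 entries, a list of its own where there are three numbers: the shift along the world's x, y, z in m, then the turn, a rotation vector about the world's x, y, z in rad. A call has 1 to 10 rows; each row is the pose to reach, as a shift and turn from the pose commanded when the call began; what a row does not reach only later rows make up. A row lasts 1/8 s, in which the tool goes at most 62.5 mm and 10.7 degrees, less where a joint would pass 70% of its speed; a pose out of reach is approached as far as the arm can. A call with a gripper value outside its range is refused whole. "gripper" is the finger opening in m, from 0 to 0.087, set as the call begins (left out, the last holds). The fingers move at their own pace and stop on an object; the grip force is fixed at half the most. Time passes only in rows, so rows that repeat a pose let the fingers close. It gives the time, the measured TCP pose, the force and the opening at its end, in the units of the state.
- read_state(): the state, without advancing time (a new reading comes with each control period).
- capture(name): name is "side" or "top"; returns a dict with "frame" (384x512x3 uint8, red, green, blue), "depth" (384x512 float32, m along the optical axis (not along the pixel's ray), 0 where there is no reading), "mtx" (3x3 intrinsics, pixels), "cam_to_world" (4x4, takes a point from camera to world coordinates). Camera axes: x right, y down, z forward; pixel columns grow to the right and rows downward; lengths in m; the calibration is good to about 2 mm. A picture is of the moment at which its call begins.
- hand_in(): hands the job in, once; it reports no verdict.
The state is a dict: "time_s": time; "joint_positions": joint angles; "qvel": joint speeds; "tau": joint torques, N m; "position": TCP position; "tcp_rot": TCP orientation; "force": force on the tool from outside, world axes, zero at the start; "moment": the same for the moment, N m; "opening": opening from 0.0 (shut) to 1.0 (fully open).
Only numpy, scipy, OpenCV 4.12 (cv2) and the standard library are available. Lean on these libraries where they do the work, as an engineer would, in place of code of your own. Each camera call takes 0.05 s, during which the arm holds its last target. There are 200 camera calls.

## Working session

There is one attempt and no reset: what is moved stays moved. The work goes in short steps, Python scripts to look and compute and a tool call to move; the robot and the scene stay as the last step left them, time stands still between calls to the robot, and variables do not carry over. Pictures are saved under pics/ and viewed, about 12 in all and at most 16, crops included, and the job is handed in when it is done.

Besides the shell and the picture viewer there is one more tool, called after "Emit:" as name(argument=value, ...), one argument or row to a line, values as JSON. play_rows: Moves the arm, as the interface text tells. Its arguments: {"type":"object","properties":{"commands":{"type":"array"},"gripper":{"type":"number"}},"required":["commands"]}

```bash
mkdir -p pics && cat > h.py <<'E'
from rig import *
import numpy as np, cv2
def snap(n):
    c=capture(n); np.savez(f'{n}.npz',**{k:np.asarray(v) for k,v in c.items()}); return c
def cloud(c):
    K,T,d=c['mtx'],c['cam_to_world'],c['depth']
    v,u=np.mgrid[:d.shape[0],:d.shape[1]]
    p=np.stack([(u-K[0,2])/K[0,0]*d,(v-K[1,2])/K[1,1]*d,d],-1)
    w=p@T[:3,:3].T+T[:3,3]; w[d==0]=np.nan; return w
def save(n,im,s=1):
    cv2.imwrite('pics/'+n,cv2.resize(im[:,:,::-1],None,fx=s,fy=s,interpolation=cv2.INTER_CUBIC))
E
python3 - <<'E'
from h import *
s=read_state();print(s['position'],s['tcp_rot'],s['time_s'],s['opening'])
for n in('top','side'):
    c=snap(n);save(n+'0.png',c['frame'],1.5);print(n,c['cam_to_world'].round(3).tolist(),c['mtx'][0,0])
E
```

```text
[0.14813704 0.60648926 0.2465548 ] [[ 2.37561014e-01 -8.87038041e-04 -9.71372214e-01]
 [ 9.71370185e-01 -2.02141162e-03  2.37562364e-01]
 [-2.17426994e-03 -9.99997564e-01  3.81433712e-04]] 0.0 0.9998407702554604
top [[-0.015, -0.995, 0.101, 0.414], [-1.0, 0.013, -0.015, 0.061], [0.014, -0.101, -0.995, 1.154], [0.0, 0.0, 0.0, 1.0]] 365.5406165477227
side [[-0.997, -0.027, 0.071, 0.462], [-0.072, 0.628, -0.775, 0.963], [-0.024, -0.777, -0.628, 0.78], [0.0, 0.0, 0.0, 1.0]] 416.3021373305905
```

View pics/top0.png

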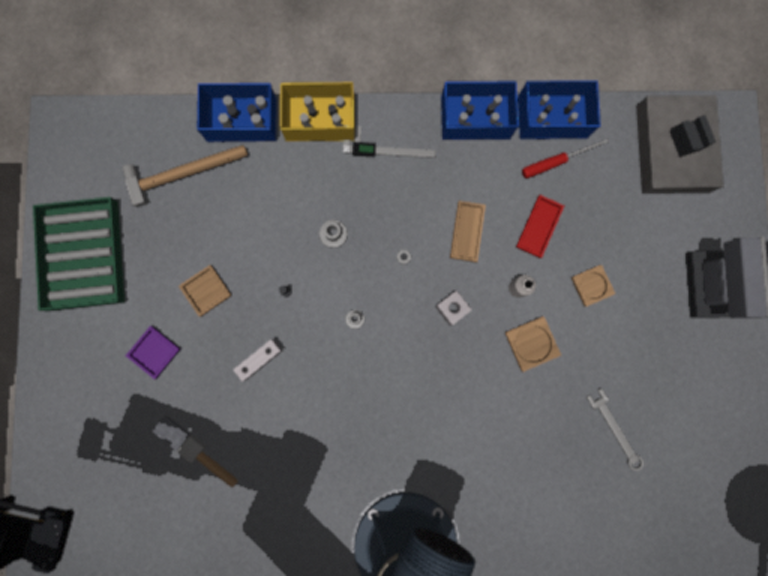

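View pics/side0.png

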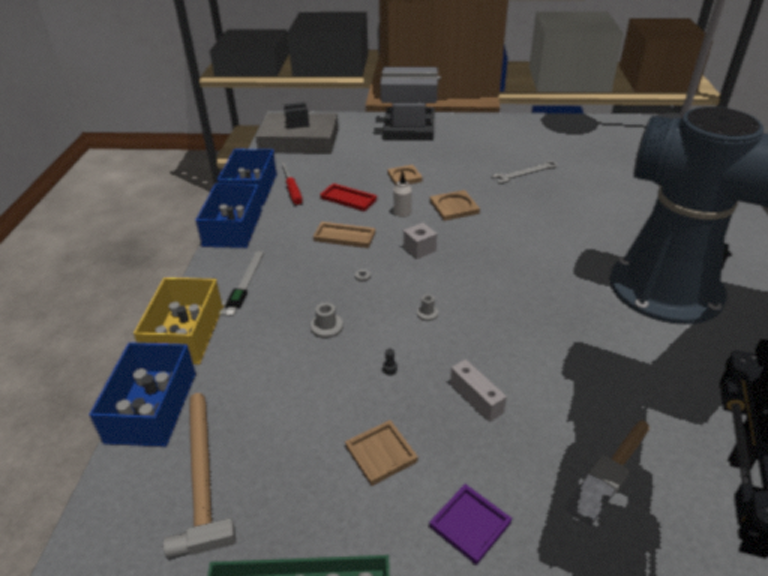

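Candidates in top0 (1.5x px): block (454,307); bar (259,359); large bush (333,234); small bush (355,319). Nests: wooden square (206,290), purple decoy (153,352); wooden long (468,232), red decoy (540,226); large round (532,344); small round (594,285). Oiler is at (525,285), screw (286,289), washers (404,256).

```bash
cat > m.py <<'E'
from h import *
def load(n): return dict(np.load(n+'.npz'))
def proj(c,p):
    T=np.linalg.inv(c['cam_to_world']);q=np.atleast_2d(p)@T[:3,:3].T+T[:3,3];q=q@c['mtx'].T;return q[:,:2]/q[:,2:]
def ray(c,uv,z):
    # pixel contour -> world at height z
    T=c['cam_to_world'];K=c['mtx'];uv=np.atleast_2d(uv).astype(float)
    d=np.c_[(uv[:,0]-K[0,2])/K[0,0],(uv[:,1]-K[1,2])/K[1,1],np.ones(len(uv))]@T[:3,:3].T
    return T[:3,3]+d*((z-T[2,3])/d[:,2])[:,None]
E
python3 - <<'E'
from m import *
c=load('top');w=cloud(c);f=c['frame']
pts={'block':(454,307,.045),'bar':(259,359,.04),'bush_l':(333,234,.046),'bush_s':(355,319,.04),'P_block':(206,290,.014),'P_bar':(468,232,.014),'P_l':(532,344,.014),'P_s':(594,285,.014),'oiler':(525,285,.08),'screw':(286,289,.04),'wash':(404,256,.009)}
z=w[...,2]; b=f.astype(int)
wood=((b[...,0]-b[...,2])>25)
print('bench z',np.nanmedian(z[150:250,100:400]))
for n,(u,v,h) in pts.items():
    u,v=u/1.5,v/1.5; R=33 if n!='bush_s' else 20
    vv,uu=np.mgrid[:384,:512]; near=np.hypot(uu-u,vv-v)<R
    if n[0]=='P': m=wood&near
    else: m=(z>h-.012)&(z<h+.03)&near&~wood if n!='wash' else (z>.005)&near&~wood
    k,l,st,ce=cv2.connectedComponentsWithStats(m.astype(np.uint8))
    i=1+np.argmax(st[1:,4]); m=l==i
    p=w[m]
    # area-based: pixel corners via ray at height
    q=ray(c,np.c_[uu[m],vv[m]],h)[:,:2]
    (cx,cy),sz,a=cv2.minAreaRect((q*1000).astype(np.float32))
    print(n,m.sum(),'med',np.nanmedian(p,0).round(4),'mean',q.mean(0).round(4),'rect',round(cx,1),round(cy,1),np.round(sz,1),round(a,1),'ztop',np.nanpercentile(p[:,2],90).round(4))
top=f
crops=[(u/1.5,v/1.5) for u,v,_ in pts.values()][:8]
t=[cv2.resize(f[int(v)-24:int(v)+24,int(u)-24:int(u)+24],(200,200),interpolation=cv2.INTER_CUBIC) for u,v in crops]
save('crops.png',np.vstack([np.hstack(t[:4]),np.hstack(t[4:])]))
E
```

```text
bench z -0.0004275200287344738
block 239 med [ 0.4778 -0.1069  0.0438] mean [ 0.4772 -0.1065] rect 477.2 -106.4 [49.9 51.2] 36.6 ztop 0.0465
bar 316 med [0.3782 0.2934 0.0392] mean [0.3775 0.2926] rect 377.6 292.8 [30.8 97.1] 38.1 ztop 0.0422
bush_l 74 med [0.6389 0.1409 0.0441] mean [0.6387 0.1399] rect 639.4 140.1 [35.3 32.8] 44.1 ztop 0.047
bush_s 35 med [0.4571 0.0968 0.0385] mean [0.4582 0.0958] rect 458.5 95.3 [21.3 21.3] 89.2 ztop 0.0415
P_block 651 med [0.522  0.4112 0.0048] mean [0.5207 0.4085] rect 520.7 408.6 [79.2 79.3] 33.8 ztop 0.014
P_bar 731 med [ 0.6403 -0.1459  0.0042] mean [ 0.639 -0.144] rect 639.4 -143.8 [ 59.7 125.4] 80.1 ztop 0.0137
P_l 829 med [ 0.3999 -0.2744  0.0056] mean [ 0.4003 -0.2719] rect 400.5 -272.0 [88.9 89.9] 21.8 ztop 0.0143
P_s 487 med [ 0.5209 -0.4083  0.0073] mean [ 0.5202 -0.4046] rect 520.4 -404.6 [68.6 70.9] 23.2 ztop 0.0142
oiler 69 med [ 0.5177 -0.2463  0.0769] mean [ 0.5187 -0.2466] rect 517.9 -246.7 [27.  25.6] 43.4 ztop 0.096
screw 26 med [0.5182 0.2392 0.0445] mean [0.5185 0.2404] rect 518.8 240.3 [16.5 13.6] 62.7 ztop 0.0473
wash 57 med [ 0.5895 -0.008   0.0082] mean [ 0.5886 -0.008 ] rect 589.0 -7.6 [25.5 27.2] 62.4 ztop 0.0108
```

View pics/crops.png

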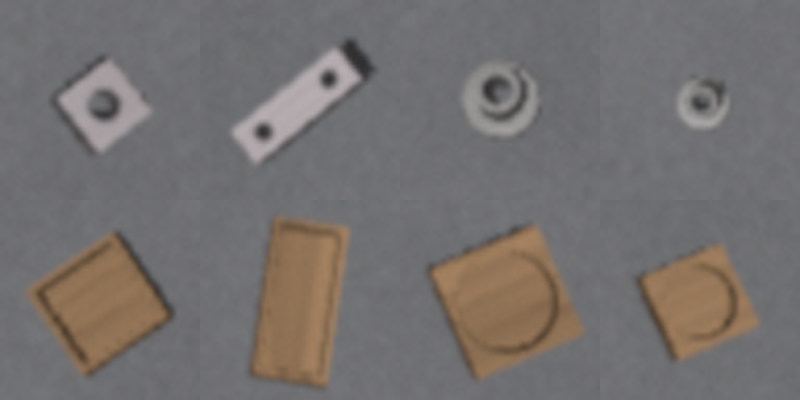

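The crops confirm all eight choices: plain wood nests by shape, and parts as described. Starting with the bar.

Emit:
play_rows(
  commands=[
    [[0.06, -0.08, 0], [0, 0, -0.17]],
    [[0.115, -0.157, 0], [0, 0, -0.33]],
    [[0.17, -0.235, 0], [0, 0, -0.5]],
    [[0.2296, -0.314, -0.03], [0, 0, -0.667]],
    [[0.2296, -0.314, -0.08], [0, 0, -0.667]],
    [[0.2296, -0.314, -0.12], [0, 0, -0.667]],
    [[0.2296, -0.314, -0.12], [0, 0, -0.667]],
    [[0.2296, -0.314, -0.12], [0, 0, -0.667]],
    [[0.2296, -0.314, -0.12], [0, 0, -0.667]],
  ],
  gripper=0.087,
)

```text
time_s: 1.23
position: [0.3779, 0.2933, 0.1277]
tcp_rot: [[0.788, -0.0, -0.616], [0.616, 0.0, 0.788], [-0.0, -1.0, 0.0]]
force: [-0.4, 1.0, -0.0]
opening: 1.001
```

```bash
cat > s.py <<'E'
from h import *
def st():
    s=read_state();R=np.array(s['tcp_rot']);print('t',round(s['time_s'],2),'p',np.round(s['position'],4),'jaw',np.degrees(np.arctan2(R[1,0],R[0,0])).round(2),'down',R[:,1].round(3),'open',round(s['opening']*87,1),'F',np.round(s['force'],1),'q',np.round(s['joint_positions'],1))
if __name__=='__main__': st()
E
python3 s.py; python3 - <<'E'
from h import *
c=snap('side');save('side1.png',c['frame'][190:310,200:360],4)
E
```

```text
t 1.23 p [0.3779 0.2933 0.1277] jaw 38.01 down [-0.  0. -1.] open 87.1 F [-0.4  1.  -0. ] q [ 24.4  30.6 109.1   0.   40.4 -13.6]
```

View pics/side1.png

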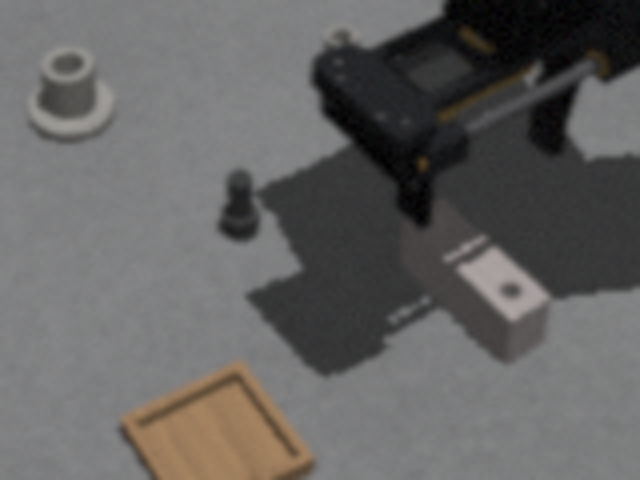

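The side crop shows the fingers (415,210)/(555,130) straddling the bar (490,290) in the right orientation. Lowering, then gripping.

Emit:
play_rows(
  commands=[
    [[0, 0, -0.03], [0, 0, 0]],
    [[0, 0, -0.055], [0, 0, 0]],
    [[0, 0, -0.075], [0, 0, 0]],
    [[0, 0, -0.09], [0, 0, 0]],
    [[0, 0, -0.09], [0, 0, 0]],
    [[0, 0, -0.09], [0, 0, 0]],
  ],
)

```text
time_s: 2.02
position: [0.3783, 0.2936, 0.0383]
tcp_rot: [[0.787, 0.001, -0.617], [0.617, 0.001, 0.787], [0.001, -1.0, -0.0]]
force: [0.4, -0.1, 0.1]
opening: 0.999
```

Emit:
play_rows(
  commands=[
    [[0, 0, 0], [0, 0, 0]],
    [[0, 0, 0], [0, 0, 0]],
    [[0, 0, 0], [0, 0, 0]],
    [[0, 0, 0], [0, 0, 0]],
    [[0, 0, 0], [0, 0, 0]],
    [[0, 0, 0], [0, 0, 0]],
    [[0, 0, 0], [0, 0, 0]],
    [[0, 0, 0], [0, 0, 0]],
  ],
  gripper=0.0,
)

```text
time_s: 3.02
position: [0.378, 0.2931, 0.0375]
tcp_rot: [[0.788, -0.0, -0.616], [0.616, -0.0, 0.788], [-0.0, -1.0, 0.0]]
force: [0.1, -0.5, 0.2]
opening: 0.335
```

Emit:
play_rows(
  commands=[
    [[0, 0, 0.02], [0, 0, 0]],
    [[0, 0, 0.06], [0, 0, 0]],
    [[0, 0, 0.11], [0, 0, 0]],
    [[0, 0, 0.152], [0, 0, 0.05]],
    [[0.01, -0.02, 0.162], [0, 0, 0.12]],
    [[0.035, -0.06, 0.162], [0, 0, 0.2]],
    [[0.065, -0.11, 0.162], [0, 0, 0.3]],
    [[0.1, -0.166, 0.162], [0, 0, 0.4]],
    [[0.134, -0.222, 0.162], [0, 0, 0.5]],
    [[0.167, -0.278, 0.162], [0, 0, 0.6]],
  ],
)

```text
time_s: 4.28
position: [0.5406, 0.0212, 0.199]
tcp_rot: [[0.299, -0.001, -0.954], [0.954, 0.001, 0.299], [0.0, -1.0, 0.001]]
force: [1.0, 0.3, -2.6]
opening: 0.342
```

Emit:
play_rows(
  commands=[
    [[0.033, -0.055, 0], [0, 0, 0.08]],
    [[0.062, -0.103, 0], [0, 0, 0.133]],
    [[0.083, -0.138, 0], [0, 0, 0.133]],
    [[0.0948, -0.1588, -0.02], [0, 0, 0.133]],
    [[0.0948, -0.1588, -0.06], [0, 0, 0.133]],
    [[0.0948, -0.1588, -0.1], [0, 0, 0.133]],
    [[0.0948, -0.1588, -0.115], [0, 0, 0.133]],
    [[0.0948, -0.1588, -0.115], [0, 0, 0.133]],
    [[0.0948, -0.1588, -0.115], [0, 0, 0.133]],
  ],
)

```text
time_s: 5.4
position: [0.6364, -0.1362, 0.0861]
tcp_rot: [[0.173, 0.003, -0.985], [0.985, -0.001, 0.173], [-0.001, -1.0, -0.003]]
force: [-0.8, 0.3, -2.2]
opening: 0.343
```

```bash
python3 s.py; python3 - <<'E'
from h import *
c=snap('side');a=c['frame'][110:220,170:330];c=snap('top');b=c['frame'][125:185,270:350]
save('place1.png',np.hstack([cv2.resize(a,(480,330)),cv2.resize(b,(440,330))][:1]+[cv2.resize(b,(320,330),interpolation=2)]))
E
```

```text
t 5.4 p [ 0.6364 -0.1362  0.0861] jaw 80.06 down [ 0.003 -0.001 -1.   ] open 29.8 F [-0.8  0.3 -2.2] q [ -21.9   43.6   85.    -0.    51.2 -102. ]
```

View pics/place1.png

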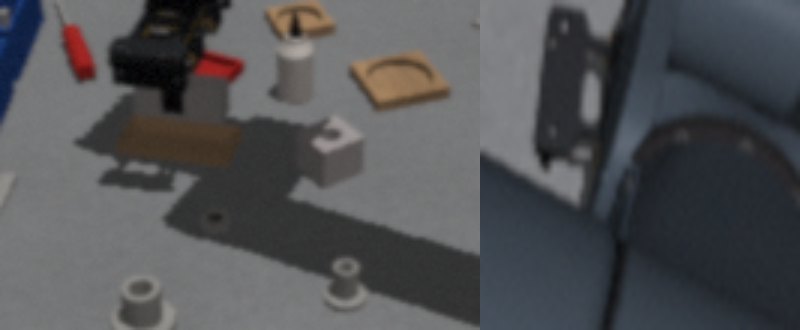

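The side view shows the bar held above its nest at (180,140) and lined up with it. The first leg stopped short because of the speed cap, so I'm correcting (+3, −7.6 mm) while lowering.

Emit:
play_rows(
  commands=[
    [[0.003, -0.0076, 0], [0, 0, 0]],
    [[0.003, -0.0076, -0.01], [0, 0, 0]],
    [[0.003, -0.0076, -0.02], [0, 0, 0]],
    [[0.003, -0.0076, -0.03], [0, 0, 0]],
    [[0.003, -0.0076, -0.036], [0, 0, 0]],
    [[0.003, -0.0076, -0.041], [0, 0, 0]],
    [[0.003, -0.0076, -0.044], [0, 0, 0]],
    [[0.003, -0.0076, -0.044], [0, 0, 0]],
    [[0.003, -0.0076, -0.044], [0, 0, 0]],
  ],
)

```text
time_s: 6.62
position: [0.6382, -0.1434, 0.0415]
tcp_rot: [[0.173, 0.0, -0.985], [0.985, -0.0, 0.173], [-0.0, -1.0, -0.0]]
force: [-2.8, 0.5, 5.3]
opening: 0.341
```

Emit:
play_rows(
  commands=[
    [[0, 0, 0], [0, 0, 0]],
    [[0, 0, 0], [0, 0, 0]],
    [[0, 0, 0], [0, 0, 0]],
    [[0, 0, 0], [0, 0, 0]],
    [[0, 0, 0.02], [0, 0, 0]],
    [[0, 0, 0.06], [0, 0, 0]],
    [[0, 0, 0.11], [0, 0, 0]],
    [[0, 0, 0.158], [0, 0, 0]],
    [[0, 0, 0.158], [0, 0, 0]],
  ],
  gripper=0.087,
)

```text
time_s: 7.75
position: [0.6414, -0.1447, 0.2053]
tcp_rot: [[0.173, 0.012, -0.985], [0.985, -0.005, 0.173], [-0.003, -1.0, -0.012]]
force: [0.1, -0.7, -0.5]
opening: 0.998
```

```bash
python3 s.py
```

```text
t 7.75 p [ 0.6414 -0.1447  0.2053] jaw 80.05 down [ 0.012 -0.005 -1.   ] open 86.9 F [ 0.1 -0.7 -0.5] q [ -22.4   35.1   80.    -0.    64.2 -102.5]
```

Emit:
play_rows(
  commands=[
    [[-0.03, 0.007, 0], [0, 0, -0.15]],
    [[-0.065, 0.015, 0], [0, 0, -0.3]],
    [[-0.1, 0.023, 0], [0, 0, -0.45]],
    [[-0.135, 0.031, -0.02], [0, 0, -0.6]],
    [[-0.162, 0.0375, -0.06], [0, 0, -0.758]],
    [[-0.162, 0.0375, -0.08], [0, 0, -0.758]],
    [[-0.162, 0.0375, -0.1], [0, 0, -0.758]],
    [[-0.162, 0.0375, -0.1], [0, 0, -0.758]],
    [[-0.162, 0.0375, -0.1], [0, 0, -0.758]],
    [[-0.162, 0.0375, -0.1], [0, 0, -0.758]],
  ],
)

```text
time_s: 9.0
position: [0.4767, -0.1062, 0.0994]
tcp_rot: [[0.803, 0.002, -0.596], [0.596, -0.001, 0.803], [0.001, -1.0, -0.002]]
force: [-1.0, 0.9, 0.7]
opening: 0.995
```

```bash
python3 s.py;  python3 - <<'E'
from h import *
c=snap('side');save('side2.png',c['frame'][110:220,190:350],4)
E
```

```text
t 9.0 p [ 0.4767 -0.1062  0.0994] jaw 36.62 down [ 0.002 -0.001 -1.   ] open 86.5 F [-1.   0.9  0.7] q [-25.7  34.1 108.8  -0.   37.  -62.3]
```

View pics/side2.png

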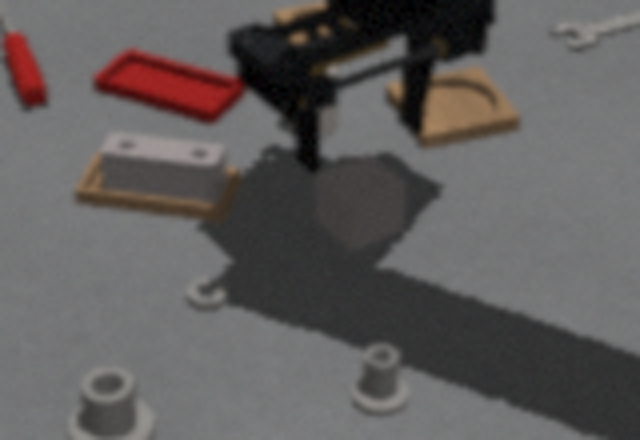

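The bar is seated in its nest at (160,170), and the fingers (308,140)/(415,100) straddle the block (360,200).

Emit:
play_rows(
  commands=[
    [[0, 0, -0.02], [0, 0, 0]],
    [[0, 0, -0.04], [0, 0, 0]],
    [[0, 0, -0.055], [0, 0, 0]],
    [[0, 0, -0.0615], [0, 0, 0]],
    [[0, 0, -0.0615], [0, 0, 0]],
    [[0, 0, -0.0615], [0, 0, 0]],
  ],
)

```text
time_s: 9.8
position: [0.4765, -0.1061, 0.0375]
tcp_rot: [[0.803, 0.001, -0.596], [0.596, -0.0, 0.803], [0.0, -1.0, -0.001]]
force: [0.9, 0.1, -0.4]
opening: 1.003
```

Emit:
play_rows(
  commands=[
    [[0, 0, 0], [0, 0, 0]],
    [[0, 0, 0], [0, 0, 0]],
    [[0, 0, 0], [0, 0, 0]],
    [[0, 0, 0], [0, 0, 0]],
    [[0, 0, 0], [0, 0, 0]],
    [[0, 0, 0], [0, 0, 0]],
    [[0, 0, 0], [0, 0, 0]],
  ],
  gripper=0.0,
)

```text
time_s: 10.68
position: [0.4763, -0.106, 0.0371]
tcp_rot: [[0.803, 0.0, -0.596], [0.596, -0.0, 0.803], [0.0, -1.0, -0.0]]
force: [-0.5, 0.7, 0.1]
opening: 0.572
```

Emit:
play_rows(
  commands=[
    [[0, 0, 0.02], [0, 0, 0]],
    [[0, 0, 0.06], [0, 0, 0]],
    [[0, 0, 0.11], [0, 0, 0]],
    [[0, 0, 0.15], [0, 0, 0]],
    [[0.001, 0.02, 0.163], [0, 0, 0]],
    [[0.005, 0.06, 0.163], [0, 0, 0]],
    [[0.009, 0.11, 0.163], [0, 0, 0]],
    [[0.013, 0.155, 0.163], [0, 0, 0]],
    [[0.016, 0.19, 0.163], [0, 0, 0]],
    [[0.016, 0.19, 0.163], [0, 0, 0]],
  ],
)

```text
time_s: 11.92
position: [0.4913, 0.0861, 0.1995]
tcp_rot: [[0.8, -0.002, -0.6], [0.6, 0.0, 0.8], [-0.001, -1.0, 0.001]]
force: [0.1, 0.2, -2.4]
opening: 0.573
```

Emit:
play_rows(
  commands=[
    [[0.002, 0.03, 0], [0, 0, 0]],
    [[0.006, 0.08, 0], [0, 0, -0.02]],
    [[0.011, 0.13, 0], [0, 0, -0.04]],
    [[0.016, 0.18, 0], [0, 0, -0.049]],
    [[0.02, 0.23, 0], [0, 0, -0.049]],
    [[0.024, 0.28, 0], [0, 0, -0.049]],
    [[0.028, 0.315, -0.01], [0, 0, -0.049]],
    [[0.0284, 0.3246, -0.05], [0, 0, -0.049]],
    [[0.0284, 0.3246, -0.08], [0, 0, -0.049]],
    [[0.0284, 0.3246, -0.08], [0, 0, -0.049]],
  ],
)

```text
time_s: 13.18
position: [0.5185, 0.4063, 0.1164]
tcp_rot: [[0.831, -0.008, -0.556], [0.556, -0.005, 0.831], [-0.009, -1.0, 0.0]]
force: [-0.4, -1.2, -2.9]
opening: 0.571
```

Emit:
play_rows(
  commands=[
    [[0, 0, -0.01], [0, 0, 0]],
    [[0, 0, -0.03], [0, 0, 0]],
    [[0, 0, -0.04], [0, 0, 0]],
    [[0, 0, -0.04], [0, 0, 0]],
    [[0, 0, -0.04], [0, 0, 0]],
  ],
)

```text
time_s: 13.8
position: [0.5209, 0.4088, 0.0803]
tcp_rot: [[0.831, 0.001, -0.556], [0.556, 0.0, 0.831], [0.001, -1.0, -0.0]]
force: [-0.2, 0.0, -1.9]
opening: 0.571
```

```bash
python3 s.py;  python3 - <<'E'
from h import *
c=snap('side');save('side3.png',c['frame'][200:350,180:340],4)
E
```

```text
t 13.8 p [0.5209 0.4088 0.0803] jaw 33.81 down [ 0.001  0.    -1.   ] open 49.7 F [-0.2  0.  -1.9] q [28.5 44.8 83.2  0.  52.  -5.3]
```

View pics/side3.png

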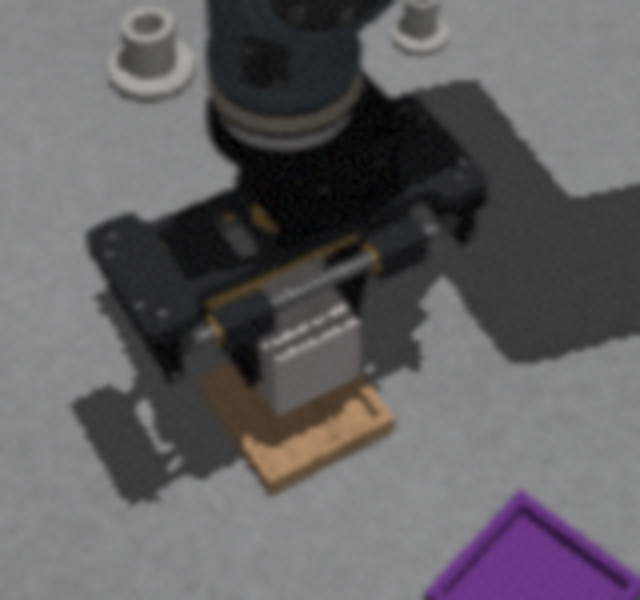

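The block (310,360) is over the square nest and aligned with it. Lowering.

Emit:
play_rows(
  commands=[
    [[0, 0, -0.008], [0, 0, 0]],
    [[0, 0, -0.016], [0, 0, 0]],
    [[0, 0, -0.024], [0, 0, 0]],
    [[0, 0, -0.03], [0, 0, 0]],
    [[0, 0, -0.035], [0, 0, 0]],
    [[0, 0, -0.039], [0, 0, 0]],
    [[0, 0, -0.039], [0, 0, 0]],
    [[0, 0, -0.039], [0, 0, 0]],
  ],
)

```text
time_s: 14.85
position: [0.5208, 0.4087, 0.0412]
tcp_rot: [[0.831, 0.001, -0.556], [0.556, 0.0, 0.831], [0.001, -1.0, -0.0]]
force: [0.0, -1.2, -1.5]
opening: 0.57
```

Emit:
play_rows(
  commands=[
    [[0, 0, -0.0008], [0, 0, 0]],
    [[0, 0, -0.0008], [0, 0, 0]],
  ],
)

```text
time_s: 15.1
position: [0.5208, 0.4087, 0.0411]
tcp_rot: [[0.831, 0.001, -0.556], [0.556, 0.0, 0.831], [0.001, -1.0, -0.0]]
force: [-1.5, -0.4, 6.0]
opening: 0.571
```

Emit:
play_rows(
  commands=[
    [[0, 0, 0], [0, 0, 0]],
    [[0, 0, 0], [0, 0, 0]],
    [[0, 0, 0], [0, 0, 0]],
    [[0, 0, 0], [0, 0, 0]],
    [[0, 0, 0.02], [0, 0, 0]],
    [[0, 0, 0.06], [0, 0, 0]],
    [[0, 0, 0.11], [0, 0, 0]],
    [[0, 0, 0.16], [0, 0, 0]],
    [[0, 0, 0.16], [0, 0, 0]],
    [[0, 0, 0.16], [0, 0, 0]],
  ],
  gripper=0.087,
)

```text
time_s: 16.35
position: [0.5202, 0.4084, 0.201]
tcp_rot: [[0.831, 0.0, -0.556], [0.556, 0.0, 0.831], [0.0, -1.0, -0.0]]
force: [-0.5, 0.7, 0.3]
opening: 0.998
```

```bash
python3 s.py
```

```text
t 16.35 p [0.5202 0.4084 0.201 ] jaw 33.81 down [ 0.  0. -1.] open 86.8 F [-0.5  0.7  0.3] q [28.5 35.9 79.1 -0.  65.  -5.3]
```

Emit:
play_rows(
  commands=[
    [[0.015, -0.034, 0], [0, 0, -0.1]],
    [[0.035, -0.079, 0], [0, 0, -0.2]],
    [[0.055, -0.124, 0], [0, 0, -0.3]],
    [[0.075, -0.17, 0], [0, 0, -0.4]],
    [[0.095, -0.215, 0], [0, 0, -0.5]],
    [[0.11, -0.25, -0.02], [0, 0, -0.59]],
    [[0.1187, -0.2687, -0.05], [0, 0, -0.59]],
    [[0.1187, -0.2687, -0.09], [0, 0, -0.59]],
    [[0.1187, -0.2687, -0.09], [0, 0, -0.59]],
    [[0.1187, -0.2687, -0.09], [0, 0, -0.59]],
  ],
)

```text
time_s: 17.6
position: [0.6392, 0.1402, 0.1102]
tcp_rot: [[1.0, -0.001, -0.0], [0.0, 0.0, 1.0], [-0.001, -1.0, 0.0]]
force: [0.2, 0.2, 0.5]
opening: 1.002
```

```bash
python3 s.py;  python3 - <<'E'
from h import *
c=snap('side');save('side4.png',c['frame'][150:310,150:310],3.75)
E
```

```text
t 17.6 p [0.6392 0.1402 0.1102] jaw 0.02 down [-0.001  0.    -1.   ] open 87.1 F [0.2 0.2 0.5] q [ 2.6 41.9 83.7  0.  54.4  2.6]
```

View pics/side4.png

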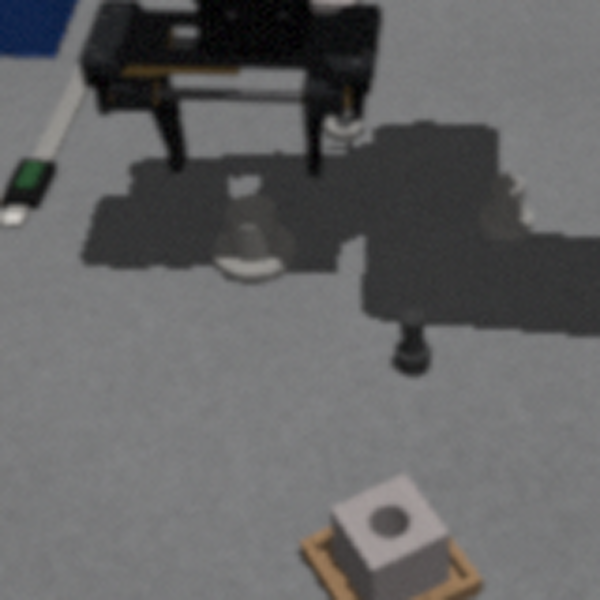

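The block is seated in its nest (390,540), and the gripper is centred over the large bush (250,240). Lower by 70 mm.

Emit:
play_rows(
  commands=[
    [[0, 0, -0.025], [0, 0, 0]],
    [[0, 0, -0.045], [0, 0, 0]],
    [[0, 0, -0.06], [0, 0, 0]],
    [[0, 0, -0.0695], [0, 0, 0]],
    [[0, 0, -0.0695], [0, 0, 0]],
    [[0, 0, -0.0695], [0, 0, 0]],
  ],
)

```text
time_s: 18.4
position: [0.6398, 0.1399, 0.0412]
tcp_rot: [[1.0, 0.001, -0.0], [0.0, 0.0, 1.0], [0.001, -1.0, 0.0]]
force: [0.5, 0.3, -0.3]
opening: 1.0
```

Emit:
play_rows(
  commands=[
    [[0, 0, 0], [0, 0, 0]],
    [[0, 0, 0], [0, 0, 0]],
    [[0, 0, 0], [0, 0, 0]],
    [[0, 0, 0], [0, 0, 0]],
    [[0, 0, 0], [0, 0, 0]],
    [[0, 0, 0], [0, 0, 0]],
    [[0, 0, 0], [0, 0, 0]],
    [[0, 0, 0], [0, 0, 0]],
  ],
  gripper=0.0,
)

```text
time_s: 19.4
position: [0.6393, 0.1399, 0.0407]
tcp_rot: [[1.0, -0.0, 0.0], [-0.0, 0.0, 1.0], [-0.0, -1.0, 0.0]]
force: [-0.4, 0.2, -0.8]
opening: 0.403
```

Emit:
play_rows(
  commands=[
    [[0, 0, 0.02], [0, 0, 0]],
    [[0, 0, 0.06], [0, 0, 0]],
    [[0, 0, 0.11], [0, 0, -0.05]],
    [[0, 0, 0.15], [0, 0, -0.15]],
    [[-0.02, -0.034, 0.16], [0, 0, -0.28]],
    [[-0.045, -0.077, 0.16], [0, 0, -0.42]],
    [[-0.07, -0.12, 0.16], [0, 0, -0.56]],
    [[-0.095, -0.163, 0.16], [0, 0, -0.68]],
    [[-0.12, -0.206, 0.16], [0, 0, -0.8]],
    [[-0.12, -0.206, 0.16], [0, 0, -0.8]],
  ],
)

```text
time_s: 20.65
position: [0.5173, -0.0685, 0.2015]
tcp_rot: [[0.693, -0.001, 0.721], [-0.721, -0.0, 0.693], [-0.001, -1.0, -0.001]]
force: [0.1, 1.2, -3.6]
opening: 0.399
```

Emit:
play_rows(
  commands=[
    [[-0.02, -0.034, 0], [0, 0, -0.1]],
    [[-0.045, -0.077, 0], [0, 0, -0.2]],
    [[-0.07, -0.12, 0], [0, 0, -0.33]],
    [[-0.095, -0.163, 0], [0, 0, -0.45]],
    [[-0.1188, -0.2059, -0.01], [0, 0, -0.561]],
    [[-0.1188, -0.2059, -0.05], [0, 0, -0.561]],
    [[-0.1188, -0.2059, -0.09], [0, 0, -0.561]],
    [[-0.1188, -0.2059, -0.11], [0, 0, -0.561]],
    [[-0.1188, -0.2059, -0.11], [0, 0, -0.561]],
    [[-0.1188, -0.2059, -0.11], [0, 0, -0.561]],
  ],
)

```text
time_s: 21.9
position: [0.4015, -0.2724, 0.0917]
tcp_rot: [[0.209, 0.002, 0.978], [-0.978, -0.002, 0.209], [0.002, -1.0, 0.001]]
force: [1.0, -0.3, -4.1]
opening: 0.399
```

```bash
python3 s.py;  python3 - <<'E'
from h import *
c=snap('side');save('side5.png',c['frame'][80:200,230:350],5)
E
```

```text
t 21.9 p [ 0.4015 -0.2724  0.0917] jaw -77.92 down [ 0.002 -0.002 -1.   ] open 34.7 F [ 1.  -0.3 -4.1] q [-47.4  34.8 109.5   0.   35.6  30.5]
```

View pics/side5.png

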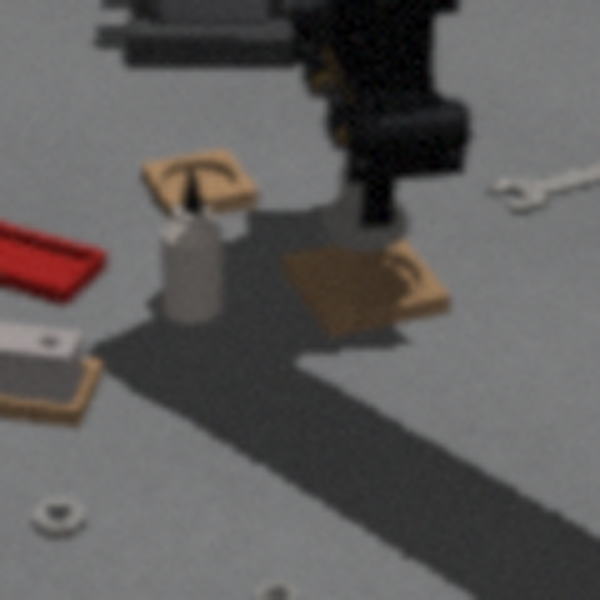

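The large bush (370,220) is above its round nest (365,285), and the oiler (190,270) is well clear. Lowering.

Emit:
play_rows(
  commands=[
    [[-0.0007, 0.0004, -0.01], [0, 0, 0]],
    [[-0.0007, 0.0004, -0.02], [0, 0, 0]],
    [[-0.0007, 0.0004, -0.03], [0, 0, 0]],
    [[-0.0007, 0.0004, -0.038], [0, 0, 0]],
    [[-0.0007, 0.0004, -0.043], [0, 0, 0]],
    [[-0.0007, 0.0004, -0.046], [0, 0, 0]],
    [[-0.0007, 0.0004, -0.047], [0, 0, 0]],
    [[-0.0007, 0.0004, -0.047], [0, 0, 0]],
  ],
)

```text
time_s: 22.95
position: [0.3997, -0.2715, 0.0446]
tcp_rot: [[0.208, 0.0, 0.978], [-0.978, -0.0, 0.208], [0.0, -1.0, 0.0]]
force: [-2.1, 1.1, 4.4]
opening: 0.399
```

Contact with the floor (Fz up by 8 N). Releasing.

Emit:
play_rows(
  commands=[
    [[0, 0, 0], [0, 0, 0]],
    [[0, 0, 0], [0, 0, 0]],
    [[0, 0, 0], [0, 0, 0]],
    [[0, 0, 0], [0, 0, 0]],
    [[0, 0, 0.02], [0, 0, 0]],
    [[0, 0, 0.06], [0, 0, 0]],
    [[0, 0, 0.11], [0, 0, 0]],
    [[0, 0, 0.155], [0, 0, 0]],
    [[0, 0, 0.155], [0, 0, 0]],
    [[0, 0, 0.155], [0, 0, 0]],
  ],
  gripper=0.087,
)

```text
time_s: 24.2
position: [0.3993, -0.2711, 0.1983]
tcp_rot: [[0.208, -0.001, 0.978], [-0.978, 0.001, 0.208], [-0.001, -1.0, -0.001]]
force: [-0.2, -0.3, -0.4]
opening: 0.999
```

```bash
python3 s.py
```

```text
t 24.2 p [ 0.3993 -0.2711  0.1983] jaw -77.98 down [-0.001  0.001 -1.   ] open 86.9 F [-0.2 -0.3 -0.4] q [-47.5  23.6 105.1  -0.   51.3  30.5]
```

Emit:
play_rows(
  commands=[
    [[0.006, 0.037, 0], [0, 0, 0.1]],
    [[0.014, 0.087, 0], [0, 0, 0.22]],
    [[0.022, 0.137, 0], [0, 0, 0.35]],
    [[0.03, 0.187, 0], [0, 0, 0.48]],
    [[0.038, 0.237, 0], [0, 0, 0.6]],
    [[0.046, 0.287, 0], [0, 0, 0.66]],
    [[0.054, 0.337, -0.02], [0, 0, 0.66]],
    [[0.059, 0.3668, -0.06], [0, 0, 0.66]],
    [[0.059, 0.3668, -0.09], [0, 0, 0.66]],
    [[0.059, 0.3668, -0.09], [0, 0, 0.66]],
  ],
)

```text
time_s: 25.45
position: [0.4558, 0.0957, 0.1056]
tcp_rot: [[0.765, -0.009, 0.644], [-0.644, 0.0, 0.765], [-0.007, -1.0, -0.006]]
force: [-0.6, -0.3, 0.6]
opening: 1.002
```

Emit:
play_rows(
  commands=[
    [[0, 0, 0], [0, 0, 0]],
    [[0, 0, 0], [0, 0, 0]],
  ],
)

```text
time_s: 25.7
position: [0.4595, 0.0947, 0.1096]
tcp_rot: [[0.764, 0.002, 0.646], [-0.646, -0.0, 0.764], [0.001, -1.0, 0.001]]
force: [-0.3, 0.7, 0.2]
opening: 0.998
```

```bash
python3 s.py;  python3 - <<'E'
from h import *
c=snap('side');save('side6.png',c['frame'][100:240,200:340],4.2)
E
```

```text
t 25.7 p [0.4595 0.0947 0.1096] jaw -40.22 down [ 0.002 -0.    -1.   ] open 86.8 F [-0.3  0.7  0.2] q [ -2.   32.1 111.2   0.   36.6  38.2]
```

View pics/side6.png

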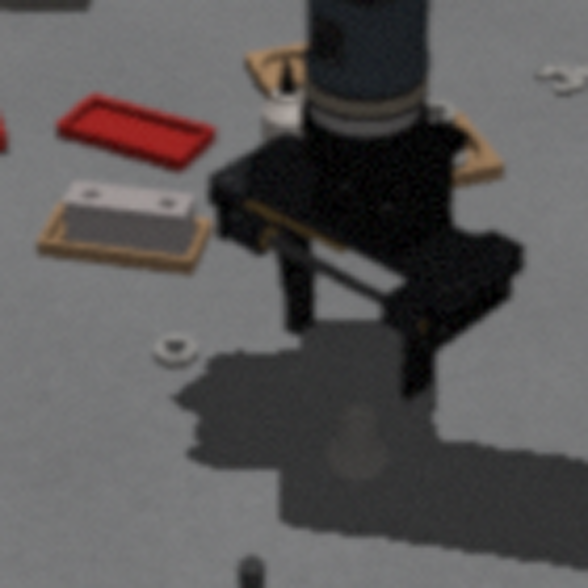

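The small bush (357,445) lies directly below the jaws' midpoint (357,360). Lowering.

Emit:
play_rows(
  commands=[
    [[-0.001, 0.0008, -0.025], [0, 0, 0]],
    [[-0.001, 0.0008, -0.045], [0, 0, 0]],
    [[-0.001, 0.0008, -0.06], [0, 0, 0]],
    [[-0.001, 0.0008, -0.071], [0, 0, 0]],
    [[-0.001, 0.0008, -0.071], [0, 0, 0]],
    [[-0.001, 0.0008, -0.071], [0, 0, 0]],
  ],
)

```text
time_s: 26.5
position: [0.4581, 0.096, 0.0381]
tcp_rot: [[0.764, 0.001, 0.645], [-0.645, -0.0, 0.764], [0.001, -1.0, 0.0]]
force: [0.0, 0.6, -0.9]
opening: 1.0
```

Emit:
play_rows(
  commands=[
    [[0, 0, 0], [0, 0, 0]],
    [[0, 0, 0], [0, 0, 0]],
    [[0, 0, 0], [0, 0, 0]],
    [[0, 0, 0], [0, 0, 0]],
    [[0, 0, 0], [0, 0, 0]],
    [[0, 0, 0], [0, 0, 0]],
    [[0, 0, 0], [0, 0, 0]],
    [[0, 0, 0], [0, 0, 0]],
  ],
  gripper=0.0,
)

```text
time_s: 27.5
position: [0.4577, 0.096, 0.0377]
tcp_rot: [[0.764, -0.0, 0.645], [-0.645, 0.0, 0.764], [-0.0, -1.0, -0.0]]
force: [-0.8, -0.3, 1.1]
opening: 0.263
```

Emit:
play_rows(
  commands=[
    [[0, 0, 0.02], [0, 0, 0]],
    [[0, 0, 0.06], [0, 0, 0]],
    [[0, 0, 0.11], [0, 0, 0.05]],
    [[0, 0, 0.155], [0, 0, 0.12]],
    [[0.003, -0.025, 0.17], [0, 0, 0.2]],
    [[0.009, -0.07, 0.17], [0, 0, 0.3]],
    [[0.015, -0.12, 0.17], [0, 0, 0.4]],
    [[0.021, -0.17, 0.17], [0, 0, 0.5]],
    [[0.025, -0.2, 0.17], [0, 0, 0.5]],
    [[0.025, -0.2, 0.17], [0, 0, 0.5]],
  ],
)

```text
time_s: 28.75
position: [0.4831, -0.1061, 0.2075]
tcp_rot: [[0.979, 0.001, 0.203], [-0.203, -0.0, 0.979], [0.001, -1.0, -0.0]]
force: [-0.2, 0.7, -1.6]
opening: 0.26
```

Emit:
play_rows(
  commands=[
    [[0.004, -0.03, 0], [0, 0, 0.08]],
    [[0.01, -0.08, 0], [0, 0, 0.18]],
    [[0.016, -0.13, 0], [0, 0, 0.28]],
    [[0.022, -0.18, 0], [0, 0, 0.37]],
    [[0.028, -0.23, 0], [0, 0, 0.37]],
    [[0.034, -0.275, 0], [0, 0, 0.37]],
    [[0.0375, -0.3005, 0], [0, 0, 0.37]],
    [[0.0375, -0.3005, 0], [0, 0, 0.37]],
    [[0.0375, -0.3005, 0], [0, 0, 0.37]],
  ],
)

```text
time_s: 29.88
position: [0.52, -0.4021, 0.2071]
tcp_rot: [[0.986, -0.002, -0.169], [0.169, 0.003, 0.986], [-0.001, -1.0, 0.003]]
force: [0.5, 1.1, -0.1]
opening: 0.26
```

```bash
python3 s.py
```

```text
t 29.88 p [ 0.52   -0.4021  0.2071] jaw 9.74 down [-0.002  0.003 -1.   ] open 22.6 F [ 0.5  1.1 -0.1] q [-47.5  35.3  79.2   0.   65.6 -57.2]
```

Emit:
play_rows(
  commands=[
    [[0, 0, -0.03], [0, 0, 0]],
    [[0, 0, -0.07], [0, 0, 0]],
    [[0, 0, -0.11], [0, 0, 0]],
    [[0, 0, -0.125], [0, 0, 0]],
    [[0, 0, -0.125], [0, 0, 0]],
    [[0, 0, -0.125], [0, 0, 0]],
    [[0, 0, -0.125], [0, 0, 0]],
  ],
)

```text
time_s: 30.75
position: [0.5211, -0.4052, 0.0846]
tcp_rot: [[0.986, 0.002, -0.168], [0.168, -0.002, 0.986], [0.002, -1.0, -0.003]]
force: [-1.3, -0.1, -0.4]
opening: 0.26
```

```bash
python3 s.py;  python3 - <<'E'
from h import *
c=snap('side');save('side7.png',c['frame'][60:180,220:340],5)
E
```

```text
t 30.75 p [ 0.5211 -0.4052  0.0846] jaw 9.69 down [ 0.002 -0.002 -1.   ] open 22.6 F [-1.3 -0.1 -0.4] q [-47.5  44.3  83.6   0.   52.  -57.2]
```

View pics/side7.png

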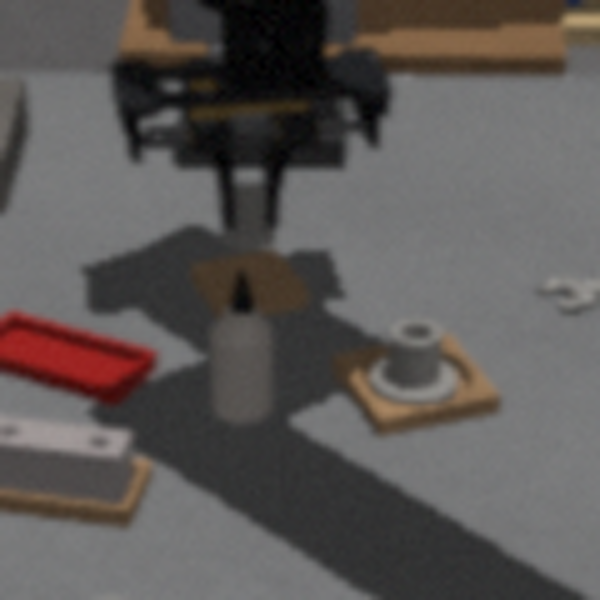

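The large bush is seated in its nest (415,370), and the small bush (252,210) is over its own nest (250,280). Lowering.

Emit:
play_rows(
  commands=[
    [[-0.0005, 0.0005, -0.01], [0, 0, 0]],
    [[-0.0005, 0.0005, -0.02], [0, 0, 0]],
    [[-0.0005, 0.0005, -0.028], [0, 0, 0]],
    [[-0.0005, 0.0005, -0.034], [0, 0, 0]],
    [[-0.0005, 0.0005, -0.038], [0, 0, 0]],
    [[-0.0005, 0.0005, -0.041], [0, 0, 0]],
    [[-0.0005, 0.0005, -0.041], [0, 0, 0]],
    [[-0.0005, 0.0005, -0.041], [0, 0, 0]],
  ],
)

```text
time_s: 31.8
position: [0.5199, -0.4041, 0.0419]
tcp_rot: [[0.986, 0.0, -0.168], [0.168, -0.0, 0.986], [0.0, -1.0, -0.0]]
force: [0.3, 0.8, -0.6]
opening: 0.261
```

Emit:
play_rows(
  commands=[
    [[0, 0, -0.0005], [0, 0, 0]],
    [[0, 0, -0.0005], [0, 0, 0]],
    [[0, 0, -0.0005], [0, 0, 0]],
  ],
)

```text
time_s: 32.17
position: [0.5199, -0.4041, 0.0418]
tcp_rot: [[0.986, 0.0, -0.168], [0.168, -0.0, 0.986], [0.0, -1.0, -0.0]]
force: [-0.4, 1.2, 4.4]
opening: 0.263
```

Emit:
play_rows(
  commands=[
    [[0, 0, 0], [0, 0, 0]],
    [[0, 0, 0], [0, 0, 0]],
    [[0, 0, 0], [0, 0, 0]],
    [[0, 0, 0], [0, 0, 0]],
    [[0, 0, 0.02], [0, 0, 0]],
    [[0, 0, 0.06], [0, 0, 0]],
    [[0, 0, 0.11], [0, 0, 0]],
    [[0, 0, 0.155], [0, 0, 0]],
    [[0, 0, 0.18], [0, 0, 0]],
    [[0, 0, 0.18], [0, 0, 0]],
  ],
  gripper=0.087,
)

```text
time_s: 33.42
position: [0.521, -0.4052, 0.2253]
tcp_rot: [[0.986, 0.005, -0.168], [0.168, -0.006, 0.986], [0.004, -1.0, -0.006]]
force: [-0.9, 0.3, 0.7]
opening: 0.999
```

Emit:
play_rows(
  commands=[
    [[-0.03, 0, 0], [0, 0, 0]],
    [[-0.06, -0.01, 0], [0, 0, 0]],
    [[-0.1, -0.02, 0], [0, 0, 0]],
    [[-0.14, -0.03, 0], [0, 0, 0]],
    [[-0.17, -0.03, 0], [0, 0, 0]],
    [[-0.17, -0.03, 0], [0, 0, 0]],
    [[-0.17, -0.03, 0], [0, 0, 0]],
  ],
)

```text
time_s: 34.3
position: [0.3502, -0.4339, 0.2208]
tcp_rot: [[0.986, 0.0, -0.168], [0.168, 0.001, 0.986], [0.0, -1.0, 0.001]]
force: [0.5, -0.3, 0.1]
opening: 1.003
```

```bash
python3 s.py; python3 - <<'E'
from m import *
c=snap('top');w=cloud(c);f=c['frame'];z=w[...,2]
sd=snap('side');save('final.png',np.vstack([cv2.resize(f[80:280,100:440],(510,300)),cv2.resize(sd['frame'][70:330,180:390],(510,300))]))
b=f.astype(int);wood=(b[...,0]-b[...,2])>25
vv,uu=np.mgrid[:384,:512]
for n,x,y,h in(('block',.5207,.4086,.049),('bar',.6394,-.1438,.044),('bush_l',.4005,-.272,.05),('bush_s',.5204,-.4046,.044)):
    m=(z>h-.012)&(z<h+.02)&(np.hypot(w[...,0]-x,w[...,1]-y)<.07)
    q=ray(c,np.c_[uu[m],vv[m]],h)[:,:2]
    (cx,cy),sz,a=cv2.minAreaRect((q*1000).astype(np.float32))
    print(n,m.sum(),'err mm',(q.mean(0)-[x,y])*1000,'rect',cx-x*1000,cy-y*1000,sz,a,'z',np.nanmedian(z[m]))
E
```

```text
t 34.3 p [ 0.3502 -0.4339  0.2208] jaw 9.67 down [ 0.     0.001 -1.   ] open 87.3 F [ 0.5 -0.3  0.1] q [-62.6  27.   93.5   0.   59.6 -72.3]
block 261 err mm [ 0.80367502 -3.30922069] rect 0.6645629882812045 -3.4870239257812727 (52.0628547668457, 51.23420715332031) 33.82249069213867 z 0.0478555914250014
bar 300 err mm [-4.69516407  0.30639416] rect -4.041906738281227 0.38094787597657387 (31.461528778076172, 97.8501205444336) 80.2686538696289 z 0.04245494751354695
bush_l 82 err mm [2.80938559 1.30993021] rect 2.603729248046875 1.320709228515625 (36.422691345214844, 29.996185302734375) 89.1299819946289 z 0.048134479219834714
bush_s 43 err mm [-0.35577413  4.04948581] rect -0.21329345703122726 3.5970397949218977 (25.082122802734375, 18.518695831298828) 89.21759796142578 z 0.04085283469032874
```

View pics/final.png

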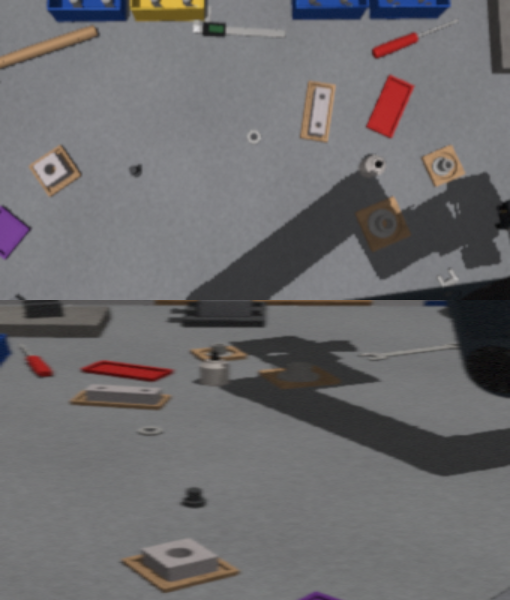

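All four parts sit in their nests. Offsets are under 5 mm (limit 12), tops rose about 4 mm as expected, the bottle is upright at (373,165) in the picture, and the arm is clear. Handing in.

```bash
python3 -c "
from rig import *
print(hand_in())"
```

```text
the job is handed in; nothing more can be done
None
```

I placed the bar, block, large bush and small bush into their wooden nests, one after another. Each was lowered until the floor contact showed in the wrist force, then released. The job was handed in at about 34 s, with no verdict reported.

- **Position:** the final top picture puts each part 3–5 mm from its pocket centre (limit 12 mm). Part of that is camera error, since the arm's own position at release was within about 1.5 mm of each pocket centre.
- **Height:** the parts' tops rose by 4.1 mm (block), 3.3 mm (bar), 4.0 mm (large bush) and 2.4 mm (small bush), against 4 mm expected. The small bush's camera reading was low but covers only about 40 pixels. Its height at release, 4.1 mm above where it was gripped, agrees with it being seated.
- **Scene:** the oil bottle stands upright and was never approached closely, and I did not touch the purple and red look-alikes. The gripper was open and clear of everything at hand-in.

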